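# Raise a warm sample tube half-way out of the dry block for reading

## Task

Lift the clear hood off the dry-block incubator and stand it right way up on the bench. Then draw the tube with the dark blue cap straight up its bore by about 35 mm, gently and without letting it leave the block, so that the contents can be read while its lower half stays warm. Finish still holding the tube there, hanging free and upright in its bore; leave the other tubes seated and everything else where it stands.

Things in the scene. Friction and masses are not known exactly. Their poses are not given: they have to be found in the camera images.
- dry_block: white dry-block incubator, housing 156 (x) x 165 (y) x 76 mm, fixed, sloped control panel on its -x side, a look-only mains lead behind. Origin: centre of the underside, on the bench; z up. The flat housing top is a ledge at z = 76 mm; out of it a bare aluminium block, 80 (x) x 130 (y) mm, stands 6 mm proud, centred at x = +18 mm
- block_top (a point): centre of the aluminium block's top face, 82 mm above the bench; axes as the dry block. Six vertical blind bores, 15.8 mm wide and 58 mm deep (floors 24 mm above the bench), at x = -18 and +18 mm, y = -48, 0 and +48 mm from this point; three hold tubes, three are empty
- hood: loose clear plastic hood, 90 (x) x 140 (y) x 50 mm, walls 3 mm, open below, with a blue bar grip on top; 76 mm high in all, 0.16 kg. Origin: centre of its open underside; z up. At the start it stands over the tubes on the housing ledge, round the proud block with 2 mm play on each side
- hood_grip (a point): centre of the hood's blue bar grip, 68 mm above the hood's underside. The bar is 16 mm wide (hood x), 80 mm long (hood y) and 16 mm high, with a 10 mm gap between it and the hood's top; pinch it across the width from above
- tube_dark_blue: the tube to raise: clear, 14 mm across, 95 mm long, 0.02 kg; dark blue cap 16 mm across from 74 to 95 mm above the foot. Origin: the round foot, on the axis; z along the tube to the cap. At the start the foot is on a bore's floor, 24 mm above the bench, so that 37 mm (cap: the upper 21 mm) stands above the block. The bore has 0.9 mm play all round
- tube_orange: like the tube to raise, with an orange cap, seated in another bore; stays there
- tube_yellow: like the tube to raise, with a yellow cap, seated in another bore; stays there
- timer: round white bench timer with a dark grey dial, 66 mm across, 49 mm high; origin under its centre; bystander
- slide_box: small blue box, 30 x 78 x 26 mm; origin under its centre; bystander
Things that resemble listed ones, but are neither listed nor needed, are in the scene too. What is shaped like the hood but brown is not meant.

How it is judged (in metres and radians):
On the way, in this order (a step that is already met when the one before it is completed fails the run):
1. the hood stands right way up on the bench, let go (height (world z) of hood below 0.004 m and angle between hood's own z axis and vertical below 0.06 rad and contact force between hood and the fingers below 0.1 N and linear speed of hood below 0.02 m/s), for 0.2 s.
2. the dark blue tube is raised 27 to 43 mm in its bore and held by the fingers (z of tube_dark_blue in the frame of dry_block between 0.051 and 0.067 m and contact force between tube_dark_blue and the fingers above 1 N), for 0.2 s.
At the end, for the whole second after the job is handed in: Hood upright on the bench (within 4 mm, 0.06 rad), at rest, untouched. Dark blue tube held in the fingers, foot 27 to 43 mm above the bore floor, at rest, within 0.07 rad of upright, under 8 N on the block. The other two tubes seated within 4 mm (all of step 2 and height (world z) of hood below 0.004 m and angle between hood's own z axis and vertical below 0.06 rad and contact force between hood and the arm below 0.1 N and contact force between hood and the fingers below 0.1 N and linear speed of each of hood, tube_dark_blue below 0.01 m/s and angle between the z axis of tube_dark_blue and the z axis of dry_block, either way round below 0.07 rad and contact force between tube_dark_blue and dry_block below 8 N and z of each of tube_orange, tube_yellow in the frame of dry_block below 0.028 m); the arm keeps its last pose, push and grip.
It fails at once if the dark blue tube is pulled out of the block (raised 55 mm or more) (z of tube_dark_blue in the frame of dry_block above 0.079 m).
It fails at once if the dark blue tube is forced against its bore with more than 25 N (contact force between tube_dark_blue and dry_block above 25 N).
It fails at once if another tube is pulled up by more than 10 mm (z of any of tube_orange, tube_yellow in the frame of dry_block above 0.034 m).
It fails at once if the timer or the small blue box is moved by more than 15 mm (distance of any of timer, slide_box from where it was at the start of the episode above 0.015 m).
It also fails if it takes over 54 s, if anything falls off the work surface, if the arm or the gripper's body presses on something with over 40 N, if the wrist force passes 120 N, or if a joint passes its speed limit or range.

## Robot

A 6-joint arm with a two-finger parallel gripper is mounted at the origin on a cart in front of the work surface, level with it; the furniture and walls round the work are solid. World frame = base frame: x ahead of the robot, y to its left, z up, the work surface at z = 0. Lengths are in mm, angles in degrees, forces in N, time in s.
With the tool pointing down it reaches from about 350 to 850 mm from the base axis. Payload 8.1 kg.
Tool frame: the origin (TCP) lies midway between the tips of the shut fingers; the grasp point (between the pads) lies 19 mm behind it (r.grasp_offset is the distance from the TCP to the grasp point, in mm); z points along the fingers, x is the direction in which the jaws open and shut, and the axes are right-handed (so a half turn about z gives the same grasp; the last joint's range is limited). The gripper opens to 85 mm and grips with 20 to 120 N. Pads are 22 mm wide; open, the fingers measure 114 mm over their backs; the gripper's body (76 mm by 85 mm) begins 54 mm behind the grasp point. The pads swing forward as they close: fully open they stand 13 mm farther back than shut.
Start: joints at [67.242, 7.471, 85.268, -0, 87.261, -4.893], TCP at [184.042, 571.081, 231.292] pointing down, gripper open.
Joint ranges: [-169.43, 169.43], [-51.17, 129.36], [1.28, 143.12], [-76.62, 256.62], [0, 156.53], [-152.29, 152.29]. Speed limits (degrees/s): [136.94, 136.94, 159.86, 180, 180, 180].

## Interface

Orientations are given as [roll, pitch, yaw] about the fixed x, y, z axes, in that order (R = Rz(yaw) Ry(pitch) Rx(roll)).
In Python, from bench import r, optics, hand_in gives the robot as it stands.
- The arm moves only by the shell command python3 -m pendant 'ROWS' [FORCE]. ROWS is JSON, a list of rows, each a list of 5 numbers: the opening, from 0 (shut) to 1 (fully open), then the shift along the tool's x, y, z in mm, then the turn about the tool's z in degrees. A call has 1 to 10 rows; each row shifts and turns the commanded pose from where the row before left it, along the tool's axes as they then stand; what a row does not reach is not made up. A row lasts 1/10 s, in which the tool goes at most 50 mm and 8.59 degrees, less where a joint would pass 70% of its speed; a pose out of reach is approached as far as the arm can. A call with a gripper value outside its range is refused whole. The fingers move at their own pace and stop on an object; FORCE is the grip in N (left out, the last holds). Time passes only in rows, so rows that do not move let the fingers close. It gives the time, the measured TCP pose, the force and the opening at its end, in the units of the state.
- r.sense(): the state, without advancing time (a new reading comes with each control period).
- optics.snapshot(name): name is "side" or "top" or "wrist"; returns (picture, depth): 480x640x3 uint8, blue, green, red; 480x640 float32, mm along the optical axis (not along the pixel's ray), 0 where there is no reading.
- optics.camera_params(name): a dict with "camera_matrix" (3x3 intrinsics, pixels), "k1" (the pictures are not rectified: a ray, as slopes to the right and down, at radius r is drawn at 1 + k1 r^2 times it, then the intrinsics apply), "eye" and "orientation" of the camera in the world. Camera axes: x right, y down, z forward; pixel columns grow to the right and rows downward; lengths in mm; the calibration is good to about 2 mm. A picture is of the moment at which its call begins: read the wrist's pose just before it. camera_params takes no time and is no camera call; for the wrist camera it gives the pose at the moment of the call.
- hand_in(): hands the job in, once; it reports no verdict.
Trained networks look in the newest picture that a camera, given by its name, has taken for a name from the list of things; names that differ only in an ending like _2 or _b are one class to them, and where a whole thing is asked for, a point or a joint stands for the part that bears it (a point fixed in the world has none). Each returns a list of dicts, best first, with "score" (0 to 1); they miss things now and then, are a little off and sometimes report something else, mostly with a low value. They report only what shows in the picture. A call takes as long as a camera call. They do not tell look-alikes from the thing itself.
- optics.search_frame(camera, query): "at" ([x, y, z] in mm, in world coordinates, good to about 4 mm: the middle of the surface that is visible of it).
The state is a dict: "time": time; "joint_pos": joint angles; "qd": joint speeds; "joint_efforts": joint torques, N m; "tool_pos": TCP position; "tcp_rot": TCP orientation; "ft_force": force on the tool from outside, world axes, zero at the start; "wrist_torque": the same for the moment, N m; "finger_gap": finger opening in mm.
Only numpy, scipy, OpenCV 4.12 (cv2) and the standard library are available. Lean on these libraries where they do the work, as an engineer would, in place of code of your own. Each camera call takes 0.05 s, during which the arm holds its last target. There are 200 camera calls.

## Working session

There is one attempt and no reset: what is moved stays moved. The work goes in short steps, Python scripts to look and compute and a shell command to move; the robot and the scene stay as the last step left them, time stands still between calls to the robot, and variables do not carry over. Pictures are saved under pics/ and viewed, about 8 in all and at most 12, crops included, and the job is handed in when it is done.

```bash
mkdir -p pics; cat > h.py <<'E'
import numpy as np, cv2
from bench import r, optics, hand_in
from scipy.spatial.transform import Rotation as R
def cam(name):
    p=optics.camera_params(name); o=np.array(p["orientation"],float)
    M=o if o.shape==(3,3) else R.from_euler('xyz',o,degrees=True).as_matrix()
    return np.array(p["camera_matrix"]),p["k1"],np.array(p["eye"],float),M
def pix(name,P,c=None):
    K,k1,e,M=c or cam(name); q=(np.atleast_2d(P)-e)@M; s=q[:,:2]/q[:,2:]
    s=s*(1+k1*(s**2).sum(1,keepdims=True)); return s*[K[0,0],K[1,1]]+[K[0,2],K[1,2]]
def rays(uv,c):
    K,k1,e,M=c; d=(np.atleast_2d(uv)-[K[0,2],K[1,2]])/[K[0,0],K[1,1]]; s=d.copy()
    for _ in range(15): s=d/(1+k1*(s**2).sum(1,keepdims=True))
    return np.c_[s,np.ones(len(s))]
def onz(name,uv,z,c=None):   # pixel -> world at height z
    c=c or cam(name); d=rays(uv,c)@c[3].T; return c[2]+d*((z-c[2][2])/d[:,2])[:,None]
def cloud(depth,c):
    v,u=np.mgrid[:480,:640]; s=rays(np.c_[u.ravel(),v.ravel()].astype(float),c)
    return ((s*depth.reshape(-1,1))@c[3].T+c[2]).reshape(480,640,3)
E
python3 - <<'E'
from h import *
print(r.sense()); 
for n in("top","side"):
    print(optics.camera_params(n))
    p,d=optics.snapshot(n); cv2.imwrite(f"pics/{n}.png",p); np.save(n+"_d",d); np.save(n+"_p",p)
    for q in ["dry_block","hood","hood_grip","tube_dark_blue","tube_orange","tube_yellow","timer","slide_box"]:
        for h in optics.search_frame(n,q)[:4]: print(n,q,round(h["score"],2),np.round(h["at"]),np.round(pix(n,h["at"])[0]))
E
```

```text
{'time': 0.0, 'joint_pos': array([ 6.72424388e+01,  7.51546695e+00,  8.53310727e+01,  6.85990616e-04,
        8.72613146e+01, -4.89370832e+00]), 'qd': array([-0.03115218, -0.04591172,  0.06326919,  0.08412855, -0.01140864,
       -0.05090055]), 'joint_efforts': array([-3.15662321e-03, -5.69404614e+01, -5.00545478e+01, -5.64530455e-04,
        1.46719714e-02,  1.06127305e-05]), 'tool_pos': array([183.81668258, 570.55912487, 230.22350529]), 'tcp_rot': array([-1.79990117e+02,  1.07402578e-01,  7.21361229e+01]), 'ft_force': array([-0.10326386, -0.36020072, -0.25160501]), 'wrist_torque': array([-0.00231255, -0.08279874,  0.01160161]), 'finger_gap': 85.51884585127611}
{'camera_matrix': array([[476.43538451,   0.        , 317.40724127],
       [  0.        , 476.43538451, 237.89654913],
       [  0.        ,   0.        ,   1.        ]]), 'k1': -0.038260889309398506, 'eye': array([ 329.04538654,   74.28327526, 1177.66403107]), 'orientation': array([-172.84711934,    1.31208919,  -88.54631103])}
top dry_block 0.69 [480. 230.  59.] [265. 232.]
top hood 0.59 [534. 244. 125.] [255. 204.]
top ho
[... 248 characters left out ...]
ox 0.85 [461. -59.  24.] [385. 244.]
{'camera_matrix': array([[441.66981271,   0.        , 318.70748081],
       [  0.        , 441.66981271, 243.98850879],
       [  0.        ,   0.        ,   1.        ]]), 'k1': -0.04754349390028073, 'eye': array([1054.22862372,  361.3655939 ,  987.16562866]), 'orientation': array([-142.68303296,    0.66335857,  112.88693774])}
side dry_block 0.57 [592. 260.  57.] [360. 328.]
side hood 0.97 [356. 424.  52.] [453. 272.]
side hood 0.91 [555. 250. 126.] [364. 298.]
side hood_grip 0.91 [357. 419.  50.] [450. 273.]
side hood_grip 0.88 [553. 253. 126.] [366. 298.]
side hood_grip 0.46 [594. 261.  57.] [361. 328.]
side slide_box 0.58 [596. 258.  58.] [359. 329.]
```

View pics/top.png

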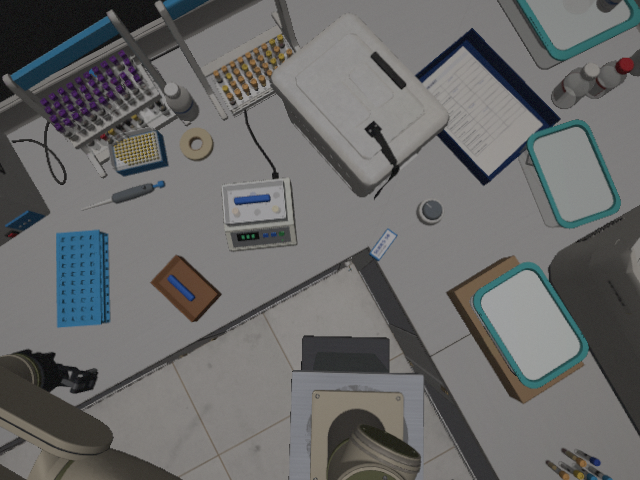

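View pics/side.png

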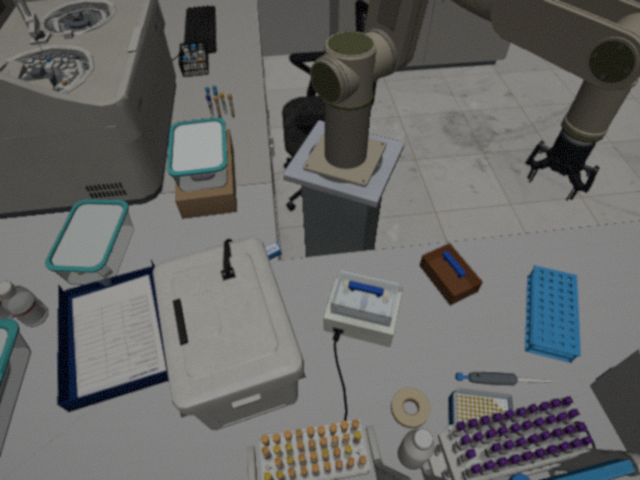

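Top view: the wanted clear hood with its blue grip sits on the white block at (252,199). The brown look-alike is at (187,288). The bench to the left of the block is free around (165,225). Next I'll measure the grip bar and the housing yaw.

```bash
python3 - <<'E'
from h import *
p=np.load("top_p.npy"); d=np.load("top_d.npy"); c=cam("top"); C=cloud(d,c)
hsv=cv2.cvtColor(p,cv2.COLOR_BGR2HSV)
m=((hsv[...,0]>100)&(hsv[...,0]<125)&(hsv[...,1]>150)).astype(np.uint8)
n,l,s,ce=cv2.connectedComponentsWithStats(m)
for i in range(1,n):
    if s[i,4]>40 and 150<ce[i][0]<300 and 150<ce[i][1]<320:
        q=np.c_[np.where(l==i)][:,::-1].astype(float)
        z=C[...,2][l==i]; print(ce[i],s[i],np.percentile(z,[5,25,50,75,95]))
        w=onz("top",q,152,c)[:,:2]; print(w.mean(0),cv2.minAreaRect(w.astype(np.float32)))
# ledge/housing + free place
sel=(C[...,0]>400)&(C[...,0]<650)&(C[...,1]>120)&(C[...,1]<360)
for lo,hi in((60,70),(70,80),(80,95),(95,115),(115,135),(135,160)):
    k=sel&(C[...,2]>lo)&(C[...,2]<hi); print(lo,hi,k.sum())
k=sel&(C[...,2]>69)&(C[...,2]<82); w=C[k][:,:2].astype(np.float32); print(cv2.minAreaRect(w), np.percentile(w,[1,99],axis=0))
print(onz("top",[[165,225],[110,240],[180,256],[152,185],[240,178],[222,240]],0,c))
cv2.imwrite("pics/c1.png",cv2.resize(p[160:330,140:340],None,fx=4,fy=3.5,interpolation=cv2.INTER_CUBIC)[:600,:800])
E
```

```text
[251.93181818 199.13636364] [235 195  35   9 220] [146.80772838 149.98036969 151.58157532 152.97151487 154.77173396]
[539.90092271 247.39801429] ((539.8828735351562, 247.30874633789062), (14.271957397460938, 76.02499389648438), 6.667510986328125)
[180.89108911 287.81683168] [168 276  27  25 202] [70.94015421 73.73298626 75.21017897 77.13386524 79.08256458]
[341.7050632  393.71687401] ((342.43463134765625, 393.5945739746094), (70.469482421875, 13.581731796264648), 47.982398986816406)
60 70 408
70 80 674
80 95 101
95 115 112
115 135 2184
135 160 282
((541.2667846679688, 248.19532775878906), (124.6614761352539, 165.63839721679688), 6.951980113983154) [[476.90258484 161.92402374]
 [608.56574585 332.64592407]]
[[500.3311954  491.30366004   0.        ]
 [458.94134278 630.56018739   0.        ]
 [422.71163572 448.01562226   0.        ]
 [603.10801477 532.11407128   0.        ]
 [625.332935   305.9551158    0.        ]
 [465.45140207 343.94957249   0.        ]]
```

View pics/c1.png

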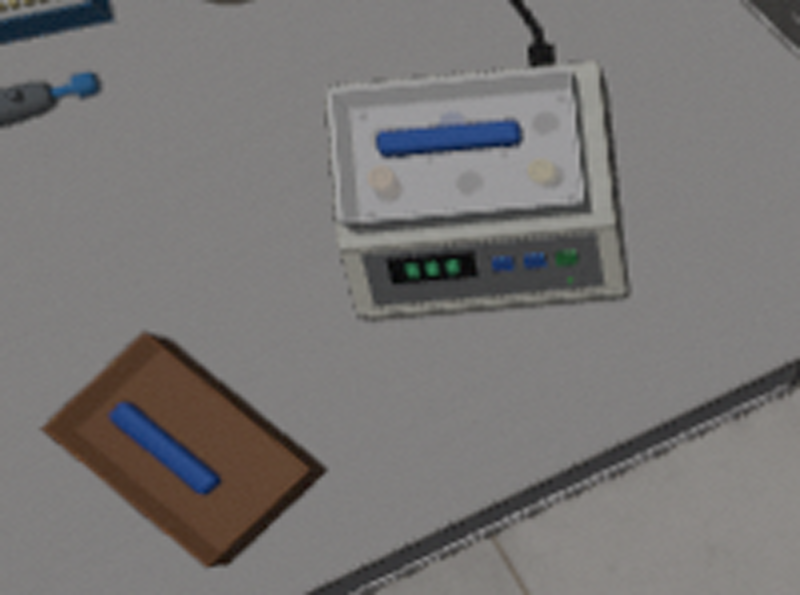

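The dark blue tube is probably at the +x, middle bore, partly behind the grip at crop (452,118). Orange is at (385,182) and yellow at (543,172). Block yaw is about 6.8°. I'll turn the tool first, then go above the grip.

```bash
python3 -m pendant '[[1,0,0,0,8.16],[1,0,0,0,8.16],[1,0,0,0,8.16],[1,0,0,0,8.16],[1,0,0,0,8.16],[1,0,0,0,8.16],[1,0,0,0,8.16],[1,0,0,0,8.16],[1,0,0,0,0]]'
python3 -m pendant '[[1,31.5,36.3,0,0],[1,31.5,36.3,0,0],[1,31.5,36.3,0,0],[1,31.5,36.3,0,0],[1,31.5,36.3,0,0],[1,31.5,36.3,0,0],[1,31.5,36.3,0,0],[1,31.5,36.3,0,0],[1,31.5,36.3,0,0],[1,31.5,36.3,0,0]]'
python3 -m pendant '[[1,0,0,0,0],[1,0,0,0,0]]'
cat >> h.py <<'E'
def go(x,y,z=None,yaw=None):  # shift in tool axes (at present orientation) to reach target
    s=r.sense(); a=R.from_euler('xyz',s["tcp_rot"],degrees=True).as_matrix(); t=np.array(s["tool_pos"])
    T=np.array([x,y,t[2] if z is None else z]); print("t",round(s["time"],2),"pos",np.round(t,1),np.round(s["tcp_rot"],1),"shift",np.round((T-t)@a,1),"F",np.round(s["ft_force"],1),"gap",round(s["finger_gap"],1))
E
python3 - <<'E'
from h import *
go(540,247.4,131)
c=cam("wrist"); p,d=optics.snapshot("wrist"); cv2.imwrite("pics/w1.png",p); np.save("w1_d",d)
C=cloud(d,c); hsv=cv2.cvtColor(p,cv2.COLOR_BGR2HSV)
m=((hsv[...,0]>100)&(hsv[...,0]<125)&(hsv[...,1]>150)).astype(np.uint8)
n,l,s,ce=cv2.connectedComponentsWithStats(m)
for i in range(1,n):
    if s[i,4]>200:
        q=np.c_[np.where(l==i)][:,::-1].astype(float); w=onz("wrist",q,152,c)[:,:2]
        print(ce[i],s[i],np.median(C[...,2][l==i]),w.mean(0),cv2.minAreaRect(w.astype(np.float32)))
E
```

```text
time: 1.8
tool_pos: [184.0, 571.1, 231.3]
tcp_rot: [-180.0, -0.0, 6.7]
ft_force: [-0.1, -0.5, 0.2]
finger_gap: 85.5
time: 2.8
tool_pos: [541.4, 246.7, 231.5]
tcp_rot: [-180.0, -0.0, 7.1]
ft_force: [0.3, 0.3, -0.3]
finger_gap: 85.5
time: 3.0
tool_pos: [540.7, 247.2, 231.0]
tcp_rot: [-180.0, 0.0, 6.9]
ft_force: [-0.6, -0.1, 0.4]
finger_gap: 85.2
t 3.0 pos [540.7 247.2 231. ] [-180.     0.     6.9] shift [ -0.6  -0.2 100. ] F [-0.6 -0.1  0.4] gap 85.2
[317.83070983 242.52361152] [ 305  178   27  132 3367] 151.05610997343487 [540.87401096 250.76903698] ((541.1223754882812, 248.99928283691406), (14.787673950195312, 78.01292419433594), 6.655981063842773)
```

View pics/w1.png

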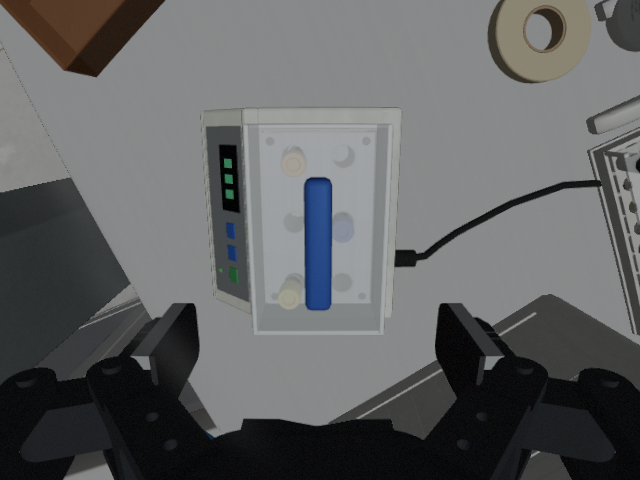

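The wrist view confirms the clear hood with its grip at (318,243). The dark blue tube is at (342,230), orange at (293,163) and yellow at (288,293). Descending to grip.

```bash
python3 -m pendant '[[1,0,-1,35,0],[1,0,0,35,0],[1,0,0,20,0],[1,0,0,9,0],[1,0,0,0,0],[0,0,0,0,0],[0,0,0,0,0],[0,0,0,0,0],[0,0,0,0,0],[0,0,0,0,0]]' 30
python3 -m pendant '[[0,0,0,0,0],[0,0,0,0,0],[0,0,0,-2,0],[0,0,0,-3,0],[0,0,0,-5,0],[0,0,0,-5,0]]'
```

```text
time: 4.05
tool_pos: [540.5, 249.4, 133.0]
tcp_rot: [-180.0, -0.1, 6.9]
ft_force: [0.8, 0.6, 0.6]
finger_gap: 15.4
time: 4.65
tool_pos: [539.7, 249.2, 147.3]
tcp_rot: [180.0, 0.0, 6.9]
ft_force: [-0.6, -0.2, -1.1]
finger_gap: 15.3
```

```bash
python3 -m pendant '[[0,0,0,-8,0],[0,0,0,-12,0],[0,0,0,-15,0],[0,0,0,-15,0],[0,0,0,-8,0],[0,0,0,0,0]]'
python3 -m pendant '[[0,-0.5,-13,0,0],[0,-1,-26,0,0],[0,-1,-26,0,0],[0,-1,-26,0,0],[0,-1,-26,0,0],[0,-1,-26,0,0],[0,-1,-26,0,0],[0,-1,-26,0,0],[0,-0.5,-18,0,0],[0,-0.5,-10,0,0]]'
python3 - <<'E'
from h import *
go(505,470,56)
p,d=optics.snapshot("wrist"); cv2.imwrite("pics/w2.png",p)
E
```

```text
time: 5.25
tool_pos: [541.2, 249.7, 207.9]
tcp_rot: [-180.0, -0.2, 6.9]
ft_force: [-0.3, 0.9, -1.0]
finger_gap: 15.2
time: 6.25
tool_pos: [503.3, 471.6, 203.6]
tcp_rot: [180.0, 0.1, 7.0]
ft_force: [-0.3, 0.7, -2.6]
finger_gap: 15.0
t 6.25 pos [503.3 471.6 203.6] [1.8e+02 1.0e-01 7.0e+00] shift [  1.8   1.7 147.6] F [-0.3  0.7 -2.6] gap 15.0
```

View pics/w2.png

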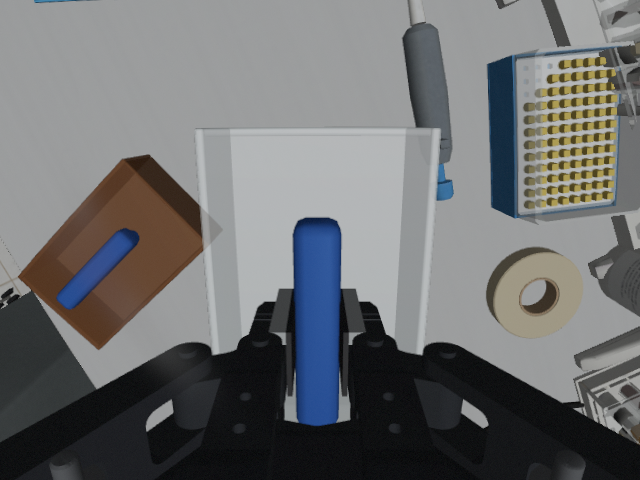

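```bash
python3 - <<'E'
from h import *
c=cam("wrist")
for n,uv,z in(("brown",[[203,235]],50),("brown",[[203,235]],0),("pip",[[437,195],[415,150]],10)):
    w=onz("wrist",uv,z,c)[:,:2]; a=np.radians(7); X=np.array([[np.cos(a),-np.sin(a)],[np.sin(a),np.cos(a)]])
    print(n,w,(w-[505,470])@X)
E
```

```text
brown [[418.05966454 450.26165505]] [[-88.69779452  -8.99585672]]
brown [[405.01305038 435.17409949]] [[-103.48587169  -22.38096963]]
pip [[601.65011224 497.1797129 ]
 [576.37321652 531.44414255]] [[99.24207072 15.19843372]
 [78.3293687  52.2879402 ]]
```

```bash
python3 -m pendant '[[0,0,0,10,0],[0,0,0,25,0],[0,0,0,25,0],[0,0,0,25,0],[0,0,0,25,0],[0,0,0,20,0],[0,0,0,8,0],[0,0,0,0,0],[0,0,0,0,0]]'
python3 -m pendant '[[0,0,0,1.5,0],[0,0,0,1.5,0],[0,0,0,1.5,0],[0,0,0,1.5,0],[0,0,0,0,0]]'
```

```text
time: 7.2
tool_pos: [505.6, 469.5, 68.2]
tcp_rot: [-180.0, -0.1, 6.8]
ft_force: [1.0, 0.2, -1.6]
finger_gap: 15.0
time: 7.7
tool_pos: [504.8, 469.6, 61.0]
tcp_rot: [180.0, 0.0, 6.9]
ft_force: [0.2, -0.0, -2.2]
finger_gap: 15.2
```

```bash
python3 -m pendant '[[0,0,0,1,0],[0,0,0,1,0],[0,0,0,1,0],[0,0,0,0,0]]'
python3 -m pendant '[[0,0,0,1,0],[0,0,0,0,0],[0,0,0,0,0]]'
```

```text
time: 8.1
tool_pos: [504.8, 469.6, 58.0]
tcp_rot: [180.0, 0.0, 6.9]
ft_force: [-0.4, -1.1, -1.7]
finger_gap: 15.0
time: 8.4
tool_pos: [504.9, 469.7, 57.3]
tcp_rot: [180.0, -0.0, 6.9]
ft_force: [0.1, 0.2, -2.3]
finger_gap: 15.1
```

```bash
python3 -m pendant '[[0,0,0,0.7,0],[0,0,0,0,0],[0,0,0,0,0]]'
python3 -m pendant '[[0,0,0,0.7,0],[0,0,0,0,0],[0,0,0,0,0]]'
python3 -m pendant '[[0,0,0,0.7,0],[0,0,0,0,0],[0,0,0,0,0]]'
```

```text
time: 8.7
tool_pos: [505.2, 469.7, 57.0]
tcp_rot: [-180.0, -0.0, 6.9]
ft_force: [0.9, -0.6, 0.3]
finger_gap: 15.4
time: 9.0
tool_pos: [505.3, 469.8, 56.8]
tcp_rot: [-180.0, -0.0, 6.8]
ft_force: [-1.6, -1.9, 4.9]
finger_gap: 15.1
time: 9.3
tool_pos: [505.4, 469.8, 56.8]
tcp_rot: [-180.0, -0.1, 6.9]
ft_force: [-2.9, -4.8, 10.8]
finger_gap: 15.5
```

```bash
python3 -m pendant '[[0,0,0,-1.4,0],[0,0,0,0,0],[1,0,0,0,0],[1,0,0,0,0],[1,0,0,0,0],[1,0,0,0,0],[1,0,0,-10,0],[1,0,0,-20,0],[1,0,0,-40,0],[1,0,0,-50,0]]'
python3 -m pendant '[[1,0,0,-45,0],[1,0,0,-10,0],[1,2.5,20,0,0],[1,5,40,0,0],[1,5,40,0,0],[1,5,40,0,0],[1,5,40,0,0],[1,3,30,0,0],[1,2,14,0,0],[1,0,0,0,-8.2]]'
python3 -m pendant '[[1,0,0,0,-8.2],[1,0,0,0,-8.2],[1,0,0,0,-8.2],[1,0,0,0,-8.2],[1,0,0,0,-8.2],[1,0,0,0,-8.2],[1,0,0,0,-8.2],[1,0,0,0,-8.2],[1,0,0,0,-8.2],[1,0,0,0,-8.0]]'
python3 -m pendant '[[1,0,0,0,0],[1,0,0,0,0]]'
python3 - <<'E'
from h import *
go(559,251,200)
for n in("wrist","top"):
    c=cam(n); p,d=optics.snapshot(n); cv2.imwrite(f"pics/{n}3.png",p); np.save(n+"3_d",d); np.save(n+"3_p",p)
    if n=="wrist":np.save("w3c",np.array([c[0].ravel(),[c[1]]*9,np.r_[c[2],[0]*6],c[3].ravel()]))
    for q in ["hood","hood_grip","block_top","tube_dark_blue","tube_orange","tube_yellow"]:
        for h in optics.search_frame(n,q)[:3]: print(n,q,round(h["score"],2),np.round(h["at"]),np.round(pix(n,h["at"],c)[0]))
E
```

```text
time: 10.3
tool_pos: [503.5, 468.6, 175.7]
tcp_rot: [179.9, 0.2, 6.9]
ft_force: [0.4, -0.2, 0.2]
finger_gap: 85.0
time: 11.3
tool_pos: [559.7, 248.7, 232.1]
tcp_rot: [180.0, -0.0, 14.9]
ft_force: [-0.2, 0.7, 0.5]
finger_gap: 85.3
time: 12.3
tool_pos: [558.8, 251.4, 231.9]
tcp_rot: [180.0, -0.0, 97.2]
ft_force: [-1.0, -0.9, -0.1]
finger_gap: 85.4
time: 12.5
tool_pos: [558.9, 251.0, 231.8]
tcp_rot: [180.0, -0.0, 96.6]
ft_force: [-0.0, -1.3, -0.3]
finger_gap: 85.7
t 12.5 pos [558.9 251.  231.8] [180.   -0.   96.6] shift [-0.   0.1 31.8] F [-0.  -1.3 -0.3] gap 85.7
wrist hood 0.71 [388. 429.  48.] [575.  24.]
wrist hood 0.65 [511. 445.  48.] [558. 184.]
wrist hood_grip 0.7 [389. 434.  48.] [580.  26.]
wrist hood_grip 0.59 [507. 439.  49.] [552. 178.]
wrist block_top 0.94 [519. 247.  76.] [319. 167.]
wrist tube_dark_blue 0.91 [553. 250. 116.] [318. 226.]
wrist tube_orange 0.74 [525. 288. 119.] [382. 190.]
wrist tube_orange 0.36 [505. 440.  47.] [553. 176.]
wrist tube_yellow 0.89 [525. 202. 114.] [248. 174.]
top hood 0.86 [332. 443.  48.] [174. 292.]
top hood 0.55 [494. 498.  47.] [156. 225.]
top hood_grip 0.98 [502. 505.  47.] [153. 221.]
top hood_grip 0.65 [332. 438.  52.] [175. 292.]
top block_top 0.75 [537. 265.  72.] [250. 207.]
top tube_dark_blue 0.69 [496. 503.  47.] [154. 224.]
top tube_orange 0.61 [515. 287. 117.] [237. 213.]
top tube_orange 0.52 [499. 503.  46.] [154. 223.]
top tube_yellow 0.45 [ 540. -169.   36.] [431. 212.]
```

View pics/wrist3.png

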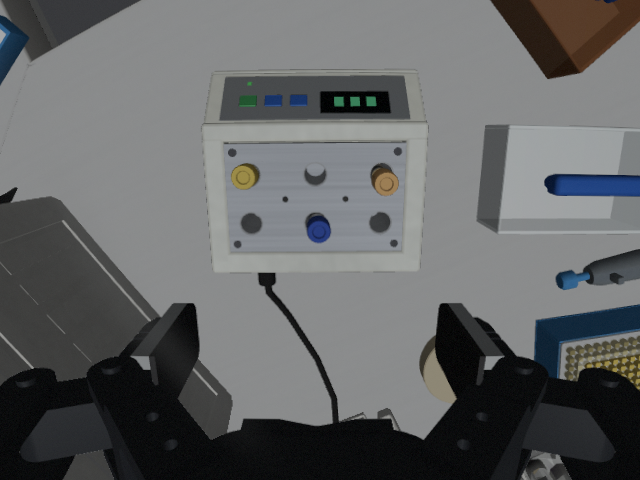

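View pics/top3.png

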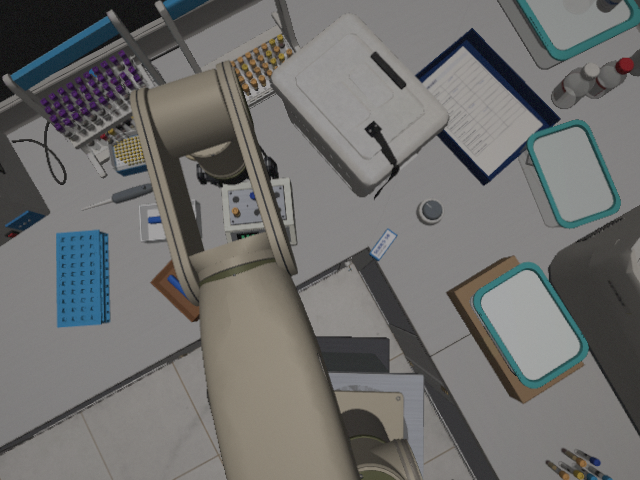

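The hood stands on the bench, and the dark blue cap is at (318,230) in the wrist view. Next I'll fit its top face and use the other caps to check yaw.

```bash
python3 - <<'E'
from h import *
a=np.load("w3c.npy"); c=(a[0].reshape(3,3),a[1][0],a[2][:3],a[3].reshape(3,3))
p=np.load("wrist3_p.npy"); C=cloud(np.load("wrist3_d.npy"),c); hsv=cv2.cvtColor(p,cv2.COLOR_BGR2HSV)
cs={}
for n,h0,h1,box in(("blue",100,130,(295,345,205,250)),("orange",3,20,(365,405,160,200)),("yellow",18,35,(225,265,160,195))):
    b=np.zeros((480,640),bool); b[box[2]:box[3],box[0]:box[1]]=1
    m=b&(hsv[...,0]>=h0)&(hsv[...,0]<=h1)&(hsv[...,1]>90)
    z=C[...,2]; t=m&(z>115.5)&(z<123); q=np.c_[np.where(t)][:,::-1].astype(np.float32)
    (u,v),rad=cv2.minEnclosingCircle(q); w=onz("wrist",[[u,v]],119,c)[0]; cm=np.median(C[t],axis=0)
    print(n,m.sum(),t.sum(),np.round([u,v,rad],1),np.round(w,1),np.round(cm,1), rad*(c[2][2]-119)/c[0][0,0]); cs[n]=w
d=cs["orange"]-cs["yellow"]; yaw=np.degrees(np.arctan2(-d[0],d[1])); mid=(cs["orange"]+cs["yellow"])/2
print("yaw",yaw,"sep",np.linalg.norm(d[:2]),"pred blue",mid[:2]+36*np.array([np.cos(np.radians(yaw)),np.sin(np.radians(yaw))]))
# hood height/level check
sel=(hsv[...,0]>100)&(hsv[...,0]<125)&(hsv[...,1]>150); sel[:, :540]=0; sel[:165]=0; sel[200:]=0
print("hood bar z",np.percentile(C[sel][:,2],[10,50,90]))
E
```

```text
blue 510 402 [318.3 231.1  11.7] [556.  250.8 119. ] [556.5 250.8 117.3] 7.40003518862303
orange 545 445 [385.5 182.9  12.2] [519.8 289.3 119. ] [519.9 289.8 117.4] 7.69516719075354
yellow 535 447 [243.3 177.2  12.7] [526.6 199.8 119. ] [526.7 199.4 117.4] 7.990591919955965
yaw 4.331395100911217 sep 89.79694440226535 pred blue [559.10137565 247.24405545]
hood bar z [71.28272162 74.66144287 75.83826254]
```

```bash
python3 -m pendant '[[1,0,-1,20,0],[1,0,-1,30,0],[1,0,0,18,0],[1,0,0,5,0],[1,0,0,0,0],[1,0,0,0,0]]'
python3 - <<'E'
from h import *
c=cam("wrist"); go(556.5,250.5,112)
p,d=optics.snapshot("wrist"); cv2.imwrite("pics/w4.png",p); C=cloud(d,c); hsv=cv2.cvtColor(p,cv2.COLOR_BGR2HSV)
print("eye",c[2]); z=C[...,2]
for n,h0,h1 in(("blue",100,130),("orange",3,18),("yellow",19,35)):
    m=(hsv[...,0]>=h0)&(hsv[...,0]<=h1)&(hsv[...,1]>90)
    t=m&(z>112)&(z<123)&(np.hypot(C[...,0]-540,C[...,1]-248)<70)
    if t.sum()<50: print(n,"-");continue
    k,l,s,ce=cv2.connectedComponentsWithStats(t.astype(np.uint8)); i=1+s[1:,4].argmax(); t=l==i
    zt=np.percentile(z[t],80); q=np.c_[np.where(t)][:,::-1].astype(float); w=onz("wrist",q,119,c)
    print(n,t.sum(),ce[i],"z80",zt,"mean",np.round(np.median(C[t],axis=0),1),"rect",cv2.minAreaRect(w[:,:2].astype(np.float32)),"min/max",w.min(0)[:2],w.max(0)[:2])
E
```

```text
time: 13.8
tool_pos: [557.7, 250.6, 160.0]
tcp_rot: [179.9, -0.0, 96.9]
ft_force: [0.5, -0.2, 0.2]
finger_gap: 85.3
t 13.8 pos [557.7 250.6 160. ] [179.9  -0.   96.9] shift [ 0.1 -1.3 48. ] F [ 0.5 -0.2  0.2] gap 85.3
eye [489.75715884 241.60561255 301.82046707]
blue 807 [319.50681537 268.67038414] z80 117.96258853854869 mean [555.7 250.8 117.2] rect ((555.0216064453125, 250.689208984375), (15.785265922546387, 14.907509803771973), 6.849140644073486) min/max [547.04719148 243.08397561] [563.11798873 258.3531326 ]
orange 895 [411.05251397 205.45363128] z80 118.05758280756467 mean [519.8 289.4 117.2] rect ((519.596435546875, 288.7770690917969), (15.979412078857422, 14.763263702392578), 53.865962982177734) min/max [511.56275203 280.89544959] [527.25380275 296.92491063]
yellow 936 [217.92521368 196.56410256] z80 118.04792785623164 mean [526.2 199.6 117.3] rect ((526.0055541992188, 200.10003662109375), (14.945367813110352, 16.21297836303711), 49.544921875) min/max [517.97082696 192.28931231] [533.80171936 208.49235975]
```

View pics/w4.png

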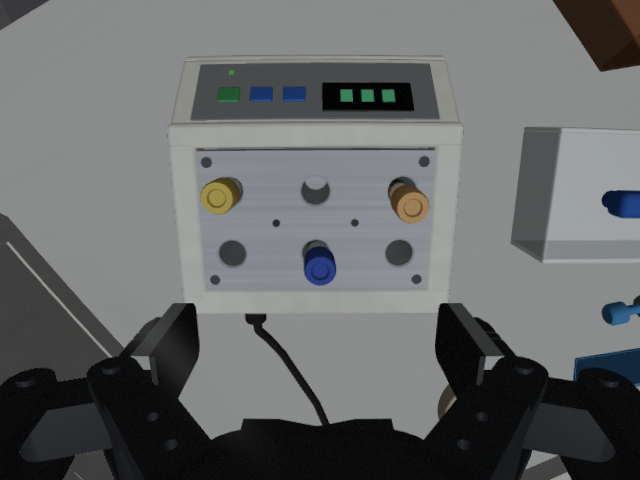

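The cap centre is near (555.5, 250.7). I'll get the bore axis from the two empty bores on either side, at pixels (232,253) and (399,253).

```bash
python3 - <<'E'
from h import *
c=cam("wrist"); p=cv2.imread("pics/w4.png"); g=cv2.cvtColor(p,cv2.COLOR_BGR2GRAY)
W=[]
for u,v in((232,253),(399,253)):
    s=g[v-22:v+22,u-22:u+22]; t=(s<(np.percentile(s,90)+np.percentile(s,8))/2).astype(np.uint8)
    k,l,st,ce=cv2.connectedComponentsWithStats(t); i=l[22,22]; e=ce[i]+[u-22,v-22]; W.append(onz("wrist",[e],82,c)[0]); print(e,st[i],W[-1])
d=W[1]-W[0]; print("mid",(W[0]+W[1])/2,"sep",np.linalg.norm(d),"yaw",np.degrees(np.arctan2(-d[0],d[1])))
E
```

```text
[232.1125     253.00357143] [  9   9  27  27 560] [565.21251635 201.74505578  82.        ]
[398.51241135 252.33333333] [  8   9  28  26 564] [553.43780083 296.38263352  82.        ]
mid [559.32515859 249.06384465  82.        ] sep 95.36726401550138 yaw 7.092238927382153
```

```bash
python3 -m pendant '[[1,-0.9,-0.6,20,0],[1,0,0,25,0],[1,0,0,15,0],[1,0,0,9,0],[1,0,0,0,0],[1,0,0,0,0]]'
python3 -m pendant '[[0.6,0,0,0,0],[0.4,0,0,0,0],[0.3,0,0,0,0],[0.25,0,0,0,0],[0.22,0,0,0,0],[0.2,0,0,0,0],[0.18,0,0,0,0],[0.16,0,0,0,0],[0.14,0,0,0,0],[0.1,0,0,0,0]]' 20
python3 -m pendant '[[0.1,0,0,0,0],[0.1,0,0,0,0],[0,0,0,0,0],[0,0,0,0,0],[0,0,0,0,0]]' 20
```

```text
time: 14.45
tool_pos: [557.1, 249.6, 90.6]
tcp_rot: [179.9, -0.0, 96.9]
ft_force: [0.1, 0.1, 0.4]
finger_gap: 85.6
time: 15.45
tool_pos: [556.5, 249.4, 89.6]
tcp_rot: [180.0, -0.0, 96.9]
ft_force: [-0.1, -0.5, 1.1]
finger_gap: 15.0
time: 15.95
tool_pos: [556.5, 249.3, 89.6]
tcp_rot: [-180.0, 0.0, 96.9]
ft_force: [0.4, 0.7, -0.0]
finger_gap: 14.7
```

Gripped with almost no side load. Raising gently.

```bash
python3 -m pendant '[[0,0,0,-1,0],[0,0,0,-1,0],[0,0,0,-1.5,0],[0,0,0,-1.5,0],[0,0,0,0,0]]'
python3 -m pendant '[[0,0,0,-1.5,0],[0,0,0,-1.5,0],[0,0,0,-1.5,0],[0,0,0,-1.5,0],[0,0,0,-1.5,0],[0,0,0,-1.5,0],[0,0,0,-1,0],[0,0,0,0,0]]'
python3 - <<'E'
from h import *
for _ in range(4): s=r.sense(); print(np.round(s["ft_force"],1),np.round(s["wrist_torque"],2),np.round(s["tool_pos"],1)); p,d=optics.snapshot("wrist")
E
```

```text
time: 16.45
tool_pos: [556.7, 249.4, 95.0]
tcp_rot: [180.0, -0.0, 96.9]
ft_force: [0.1, -0.2, -0.7]
finger_gap: 14.9
time: 17.25
tool_pos: [556.6, 249.4, 104.8]
tcp_rot: [180.0, -0.0, 96.9]
ft_force: [1.0, -0.1, -0.5]
finger_gap: 14.9
[ 1.  -0.1 -0.5] [ 0.03  0.02 -0.01] [556.6 249.4 104.8]
[0.2 0.5 0. ] [0.01 0.02 0.  ] [556.6 249.4 104.7]
[0.2 0.1 0. ] [ 0.01  0.01 -0.02] [556.5 249.3 104.6]
[ 0.3 -0.4  1.2] [ 0.01  0.01 -0.01] [556.5 249.3 104.5]
```

```bash
python3 -m pendant '[[0,0,0,-1.5,0],[0,0,0,-2,0],[0,0,0,-2,0],[0,0,0,-2,0],[0,0,0,-2,0],[0,0,0,-2,0],[0,0,0,-2,0],[0,0,0,-2,0],[0,0,0,-2,0],[0,0,0,-2,0]]'
python3 -m pendant '[[0,0,0,-0.7,0],[0,0,0,0,0],[0,0,0,0,0],[0,0,0,0,0],[0,0,0,0,0]]'
python3 - <<'E'
from h import *
c=cam("wrist"); F=[]
for i in range(6):
    s=r.sense(); F.append(np.r_[s["ft_force"],s["tool_pos"]]); p,d=optics.snapshot("wrist")
print(np.round(np.mean(F,0),1)); cv2.imwrite("pics/w5.png",p); C=cloud(d,c); z=C[...,2]
hsv=cv2.cvtColor(p,cv2.COLOR_BGR2HSV)
for n,h0,h1,a,b in(("blue",100,130,125,165),("orange",3,18,110,125),("yellow",19,35,110,125)):
    t=(hsv[...,0]>=h0)&(hsv[...,0]<=h1)&(hsv[...,1]>90)&(np.hypot(C[...,0]-540,C[...,1]-248)<70)&(z>a)&(z<b)
    print(n,t.sum(),np.round(np.percentile(z[t],[50,90]),1),np.round(np.median(C[t],axis=0),1))
p,d=optics.snapshot("side"); c=cam("side"); cv2.imwrite("pics/s5.png",cv2.resize(p[230:380,280:480],None,fx=4,fy=4,interpolation=cv2.INTER_CUBIC))
E
```

```text
time: 18.45
tool_pos: [556.5, 249.3, 124.3]
tcp_rot: [-180.0, 0.0, 96.9]
ft_force: [-0.1, -0.4, 0.3]
finger_gap: 14.8
time: 18.95
tool_pos: [556.4, 249.3, 124.6]
tcp_rot: [-180.0, 0.0, 96.9]
ft_force: [-0.9, -0.1, -0.7]
finger_gap: 15.0
[-0.000e+00  1.000e-01 -1.000e-01  5.565e+02  2.493e+02  1.247e+02]
blue 2632 [151.5 153.2] [553.4 248.3 151.5]
orange 1386 [117.1 118.2] [519.4 289.1 117.1]
yellow 1409 [117.  118.2] [526.  199.9 117. ]
```

View pics/w5.png

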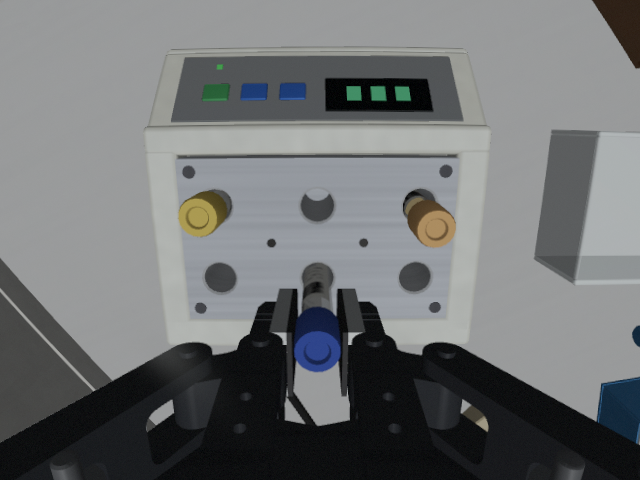

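View pics/s5.png

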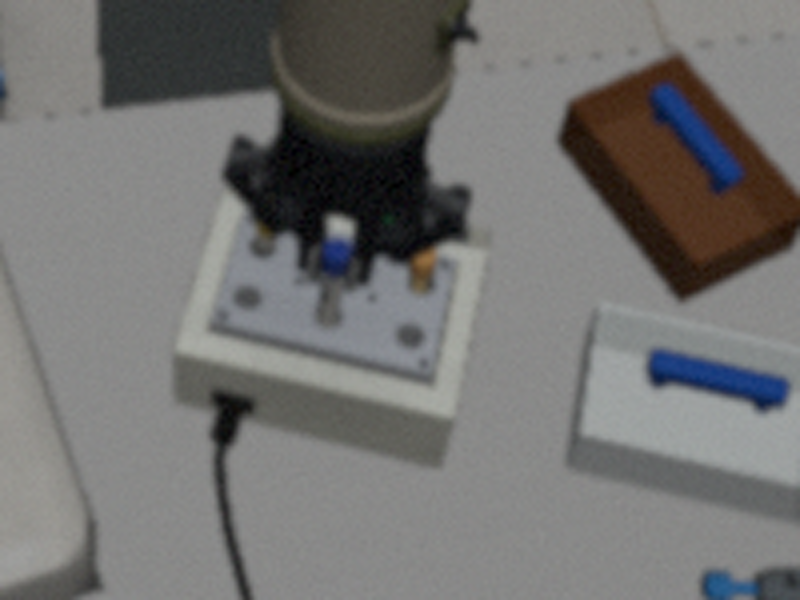

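Height is right: the cap top is 35.0 mm above the seated ones. Last check is the tilt, taken from the cap-top disc centre at about (318,351).

```bash
python3 - <<'E'
from h import *
c=cam("wrist"); 
s=r.sense(); print(np.round(s["tool_pos"],1))
w=onz("wrist",[[318,351]],154,c)[0]; print("blue top",w)
print("orange/yellow top",onz("wrist",[[436,229],[198,217]],119,c))
b=onz("wrist",[[221,277],[415,277]],82,c); print("bore est",b.mean(0))
b2=onz("wrist",[[317,205]],82,c)[0]; print("front bore",b2)
print("tilt rad approx", (w[:2]-b.mean(0)[:2])/(154-70))
# predicted pixel of cap-top centre if upright at bore / of tube foot region
print(pix("wrist",[[*b.mean(0)[:2],154],[*b.mean(0)[:2],133],[*b.mean(0)[:2],82]],c))
cv2.imwrite("pics/w6.png",cv2.resize(cv2.imread("pics/w5.png")[240:390,230:410],None,fx=4,fy=4,interpolation=cv2.INTER_CUBIC))
E
```

```text
[556.5 249.3 124.8]
blue top [556.2385405  248.86481009 154.        ]
orange/yellow top [[520.1810564  289.64940689 119.        ]
 [526.29536201 199.83864989 119.        ]]
bore est [558.79053937 249.32198106  82.        ]
front bore [523.4306631  244.58087781  82.        ]
tilt rad approx [-0.03038094 -0.00544251]
[[318.46352491 358.14947753]
 [318.28468965 326.85733122]
 [317.9988784  277.16229165]]
```

View pics/w6.png

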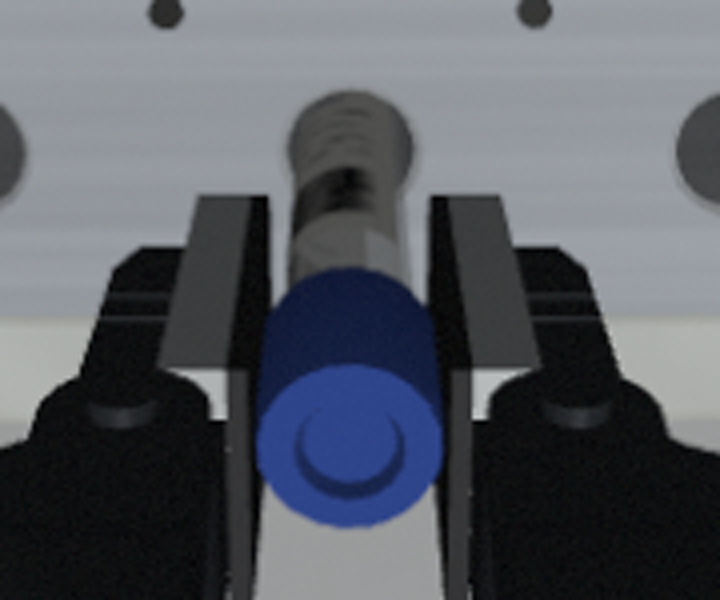

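```bash
python3 -c "
from h import *
s=r.sense(); print(s['time'],s['ft_force'],s['finger_gap']); print(hand_in())"
```

```text
19.3 [-0.45250449  0.53735457 -0.76412075] 14.935025738107154
the job is handed in; nothing more can be done
None
```

The job is handed in at 19.3 s. The clear hood stands on the bench beside the block. The dark blue tube is raised about 35 mm and still held in its bore.

**Hood:** I lifted it by its grip and set it down at about (505, 470) mm. The grip top then measured about 75 mm above the bench, against 76 mm for a level hood. It has about 33 mm or more of free bench towards the brown look-alike and the pipette.

**Dark blue tube:** Its cap top is 35.0 mm above the two seated caps. The gripper is closed on it at 14.9 mm with 20 N, and the outside force on the wrist is under 1 N, within the sensor noise.

**Tilt:** I estimate it at about 0.03 rad (limit 0.07). The cap top looks about 2.5 mm off the bore axis, which includes up to 2 mm of calibration error.

**Other tubes:** The orange and yellow caps still read the same height as before the lift, so both tubes are seated.

**Checks that disagreed:**
- While seated, the caps looked 3.5 to 4 mm off their bore centres, but the play allows only about 2 mm. I put the difference down to camera calibration.
- The orange and yellow caps measured about 90 mm apart, against 96 mm for their bores.
- I did not measure the timer and the small blue box again. The arm stayed well clear of both.

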